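# Feel for the empty compartment and store the nosepiece

### The job

Three of the crate's four flap-covered compartments already hold a sleeve. With the nosepiece still standing untouched, press the flaps in with your fingers until you feel one swing well in, over the empty compartment; then pick up the long nosepiece, lower it gently through that flap, neck up, and leave it standing upright on the compartment's floor. Do not knock or move anything else on the bench.

Things in the scene. Friction and masses are not known exactly. Their poses are not given: they have to be found in the camera images.
- crate: Fixed wooden crate, 152 x 152 mm, 72 mm high; origin at the centre of its underside, z up. 2 x 2 compartments with openings 58 x 58 mm, 70 mm between centres along its x and y, walls 12 mm, floor 8 mm above the bench. A metal flap closes each opening, level with the top. Three compartments hide a steel sleeve 46 mm across, 50 mm tall, on the floor; one is empty.
- cell1 (a point): centre of an opening, at the height of the crate's top (72 mm): near, left (-x,+y) in the crate's frame. A part lowered straight down pushes the flap in, which then leans on it; it goes in best about 5 mm from the centre towards the crate's -x, away from the hinge
- flap1 (a joint): angle of the plain flap (55 x 55 x 3 mm) over cell1: 0 shut, up to 1.4 rad. Hinged on a dark rod along the opening's +x edge (crate frame); its free -x end swings down when pushed, and a weak spring (under 2 N at mid-flap) shuts it. Over a sleeve it stops hard at about 0.2 rad (6 to 8 mm down, 35 mm from the hinge); over the empty compartment it swings in freely
- cell2 (a point): centre of an opening, at the height of the crate's top (72 mm): near, right (-x,-y) in the crate's frame. A part lowered straight down pushes the flap in, which then leans on it; it goes in best about 5 mm from the centre towards the crate's -x, away from the hinge
- flap2 (a joint): angle of the plain flap (55 x 55 x 3 mm) over cell2: 0 shut, up to 1.4 rad. Hinged on a dark rod along the opening's +x edge (crate frame); its free -x end swings down when pushed, and a weak spring (under 2 N at mid-flap) shuts it. Over a sleeve it stops hard at about 0.2 rad (6 to 8 mm down, 35 mm from the hinge); over the empty compartment it swings in freely
- cell3 (a point): centre of an opening, at the height of the crate's top (72 mm): far, left (+x,+y) in the crate's frame. A part lowered straight down pushes the flap in, which then leans on it; it goes in best about 5 mm from the centre towards the crate's -x, away from the hinge
- flap3 (a joint): angle of the plain flap (55 x 55 x 3 mm) over cell3: 0 shut, up to 1.4 rad. Hinged on a dark rod along the opening's +x edge (crate frame); its free -x end swings down when pushed, and a weak spring (under 2 N at mid-flap) shuts it. Over a sleeve it stops hard at about 0.2 rad (6 to 8 mm down, 35 mm from the hinge); over the empty compartment it swings in freely
- cell4 (a point): centre of an opening, at the height of the crate's top (72 mm): far, right (+x,-y) in the crate's frame. A part lowered straight down pushes the flap in, which then leans on it; it goes in best about 5 mm from the centre towards the crate's -x, away from the hinge
- flap4 (a joint): angle of the plain flap (55 x 55 x 3 mm) over cell4: 0 shut, up to 1.4 rad. Hinged on a dark rod along the opening's +x edge (crate frame); its free -x end swings down when pushed, and a weak spring (under 2 N at mid-flap) shuts it. Over a sleeve it stops hard at about 0.2 rad (6 to 8 mm down, 35 mm from the hinge); over the empty compartment it swings in freely
- nose_mid (a point): The nosepiece: dark turned steel, standing upright on the bench, 115 mm tall, round: body 32 mm across up to 60 mm, then a neck 26 mm across from 66 mm to the top, about 0.35 kg. This point is on its axis half-way up (57.5 mm above its foot), z towards the neck end. Stood on a compartment's floor it sticks 51 mm out of the crate.
- sleeve: short steel sleeve standing among the task's things, 46 mm across, 50 mm tall (the same kind as those hidden in the crate); a bystander, origin at its underside
- driver: screwdriver lying to the left of the nosepiece; a bystander, origin at its underside
- wrench: wrench lying to the right of the crate; a bystander, origin at its underside
- riveter: pneumatic rivet gun lying on its side, 0.26 m long, 60 mm high, beyond the nosepiece; a bystander, origin at its underside
- tin: steel can, 66 mm across, 100 mm tall, standing beyond and left; a bystander, origin at its underside
- profile: aluminium U profile 360 mm long lying to the right of the crate; a bystander, origin at its underside
Not all that is in view belongs to the job. Of the things shaped like the part that bears nose_mid, the dark steel one is meant.

How it is judged:
By the outcome, as a careful person would: the job done as asked, in the order asked, and still so for the second after the job is handed in, with the robot touching nothing.
It also fails if it takes over 61 s, if anything falls off the work surface, if the arm or the gripper's body presses on something with over 40 N, if the wrist force passes 120 N, or if a joint passes its speed limit or range.

### The arm

A 7-joint arm with a two-finger parallel gripper is mounted at the origin on the work surface. World frame = base frame: x ahead of the robot, y to its left, z up, the work surface at z = 0. Lengths are in mm, angles in rad, forces in N, time in s.
With the tool pointing down it reaches from about 425 to 875 mm from the base axis. Payload 8.4 kg.
Tool frame: the origin (TCP) lies on the centre line of the jaws, within the pads' length; the fingertips stand 19 mm ahead of it and the grasp point (between the pads) is the TCP; z points along the fingers, y is the line along which they close (so a half turn about z gives the same grasp; the last joint's range is limited). The gripper opens to 87 mm and grips with 3 to 60 N. Pads are 19 mm wide; open, the fingers measure 117 mm over their backs; the gripper's body (75 mm by 190 mm) begins 51 mm behind the grasp point.
Start: joints at [-1.276, 0.333, 0.04, 1.465, -0.013, 1.343, -0.059], TCP at [249.404, 600.218, 241.546] pointing down, gripper open.
Joint ranges: [-2.58, 2.58], [-0.38, 2.09], [-1.3, 1.39], [0.25, 2.4], [-1.5, 4.64], [0.08, 2.09], [-2.65, 2.65]. Speed limits (rad/s): [2.22, 2.22, 2.79, 2.79, 3.14, 3.14, 3.14].

### API

Orientations are given as a 3x3 rotation matrix whose columns are the frame's x, y, z axes.
In Python, from bench import ctrl gives the robot as it stands. The module is installed in compiled form; this text tells all that it offers.
- The arm moves only by the tool jog_arm, never from a script. Its argument "steps" is text: rows parted by semicolons, each of 6 numbers parted by spaces: the shift along the tool's x, y, z in mm, then the turn, a rotation vector about the tool's x, y, z in degrees. In form: tx ty tz ax ay az; .... A call has 1 to 8 rows; each row shifts and turns the commanded pose from where the row before left it, along the tool's axes as they then stand; what a row does not reach is not made up. A row lasts 1/12 s, in which the tool goes at most 41.7 mm and 7.16 degrees, less where a joint would pass 70% of its speed; a pose out of reach is approached as far as the arm can. A call is refused whole if a number of a shift passes 41.7 or a number of a turn 7.16, either way. A call with a gripper value outside its range is refused whole. "gripper" is the gripper command: -1 is shut, 1 is fully open, values between are in proportion, set as the call begins (left out, the last holds). The fingers move at their own pace and stop on an object; "force" is the grip in N (left out, the last holds). Time passes only in rows, so rows that do not move let the fingers close. It gives the time, the measured TCP pose, the force, the opening and the grip force at its end, in the units of the state.
- ctrl.state(): the state, without advancing time (a new reading comes with each control period).
- ctrl.read_camera(name): name is "scene" or "top" or "wrist"; returns (picture, depth): 420x560x3 uint8, red, green, blue; 420x560 float32, mm along the optical axis (not along the pixel's ray), 0 where there is no reading.
- ctrl.camera_model(name): a dict with "fx", "fy", "cx", "cy" (pixels), "extrinsics" (4x4, takes a point from world to camera coordinates). Camera axes: x right, y up, looking along -z (the intrinsics and any distortion apply to the point x, -y, -z); pixel columns grow to the right and rows downward; lengths in mm; the calibration is good to about 2 mm. A picture is of the moment at which its call begins: read the wrist's pose just before it. camera_model takes no time and is no camera call; for the wrist camera it gives the pose at the moment of the call.
- ctrl.job_done(): hands the job in; it is judged then, once.
Trained networks look in the newest picture that a camera, given by its name, has taken for a name from the list of things; names that differ only in an ending like _2 or _b are one class to them, and where a whole thing is asked for, a point or a joint stands for the part that bears it (a point fixed in the world has none). Each returns a list of dicts, best first, with "conf" (0 to 1); they miss things now and then, are a little off and sometimes report something else, mostly with a low value. They report only what shows in the picture. A call takes as long as a camera call. They do not tell look-alikes from the thing itself.
- ctrl.spot_in(thing, camera): "position" ([x, y, z] in mm, in world coordinates, good to about 4 mm: the middle of the surface that is visible of it).
- ctrl.regions_of(thing, camera): "pixels" (420x560 bool, what is visible of it).
The state is a dict: "time_s": time; "joint_pos": joint angles; "qd": joint speeds; "tau": joint torques, N m; "ee_pos": TCP position; "eef_rot": TCP orientation; "force": force on the tool from outside, world axes, zero at the start; "wrist_torque": the same for the moment, N m; "width": finger opening in mm; "gripper_force": force on a finger pad.
Only numpy, scipy, OpenCV 4.12 (cv2) and the standard library are available. Lean on these libraries where they do the work, as an engineer would, in place of code of your own. Each camera call takes 0.05 s, during which the arm holds its last target. There are 200 camera calls.

## Working session

There is one attempt and no reset: what is moved stays moved. The work goes in short steps, Python scripts to look and compute and a tool call to move; the robot and the scene stay as the last step left them, time stands still between calls to the robot, and variables do not carry over. Pictures are saved under pics/ and viewed, at most 10 in all, crops included, and the job is handed in when it is done.

Besides the shell and the picture viewer there is one more tool, called in YAML: its name, and indented under it one key for each argument. jog_arm: Moves the arm, as the interface text tells. Its arguments: {"type":"object","properties":{"steps":{"type":"string"},"gripper":{"type":"number"},"force":{"type":"number"}},"required":["steps"]}

```bash
mkdir -p pics; cat > h.py <<'E'
import numpy as np,cv2
from bench import ctrl
def world(cam,m,u,v,d):
    p=np.array([(u-m['cx'])/m['fx']*d,-(v-m['cy'])/m['fy']*d,-d,1*np.ones_like(d)])
    return (np.linalg.inv(m['extrinsics'])@p)[:3].T
def cloud(cam):
    m=ctrl.camera_model(cam);im,d=ctrl.read_camera(cam)
    v,u=np.mgrid[:420,:560]
    P=world(cam,m,u.ravel(),v.ravel(),d.ravel().astype(float)).reshape(420,560,3);P[d==0]=np.nan
    return im,P
E
python3 - <<'E'
from h import *
np.set_printoptions(precision=1,suppress=True)
for c in('top','scene'):
    im,P=cloud(c);np.save(c+'.npy',P);cv2.imwrite(f'pics/{c}0.png',im[:,:,::-1])
    for t in('nose_mid','crate','sleeve','tin','riveter','cell1'):
        print(c,t,[(np.array(x['position']),round(x['conf'],2)) for x in ctrl.spot_in(t,c)[:4]])
s=ctrl.state();print(s['time_s'],s['ee_pos'],s['eef_rot'],s['width'])
E
```

```text
top nose_mid [(array([505.1, 279.8,  82.6]), 0.85), (array([471.6, 204.7,  90.7]), 0.76)]
top crate [(array([ 590.2, -130. ,   74.3]), 0.82), (array([426.2, 375.2,  21.6]), 0.5)]
top sleeve [(array([587.1,  95.2,  51.5]), 0.85)]
top tin [(array([663.1, 389.7,  94.3]), 0.59), (array([430.7, 373.5,  26.6]), 0.46)]
top riveter [(array([772.4, 233.7,  51.5]), 0.71), (array([ 590.4, -131.7,   72. ]), 0.34)]
top cell1 [(array([ 593.2, -128.4,   68.9]), 0.63), (array([ 557.5, -102.3,   70. ]), 0.44)]
scene nose_mid [(array([523.4, 290.6,  60.7]), 0.8), (array([482.4, 221.6,  60.9]), 0.78), (array([ 607.4, -478.6,   13.3]), 0.66)]
scene crate [(array([ 625.4, -104.1,   73.6]), 0.81)]
scene sleeve [(array([ 628.6, -104.9,   71.2]), 0.66), (array([604.1, 108.1,  40.2]), 0.6)]
scene tin [(array([690. , 409.5,  79.6]), 0.62)]
scene riveter [(array([790.1, 243.6,  50.7]), 0.68)]
scene cell1 [(array([ 624. , -103. ,   68.9]), 0.59)]
0.7 [249.4 600.2 241.6] [[-0.9  0.4  0. ]
 [ 0.4  0.9  0. ]
 [-0.   0.  -1. ]] 86.8993919857746
```

View pics/top0.png

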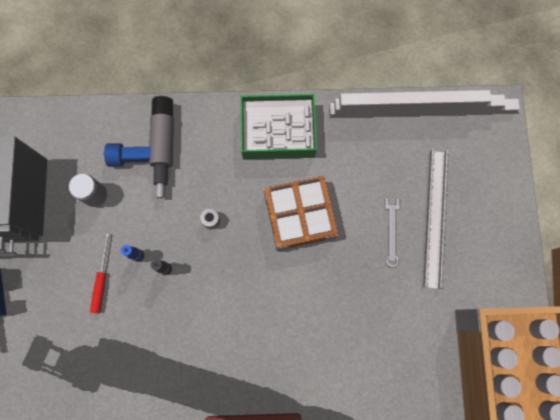

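View pics/scene0.png

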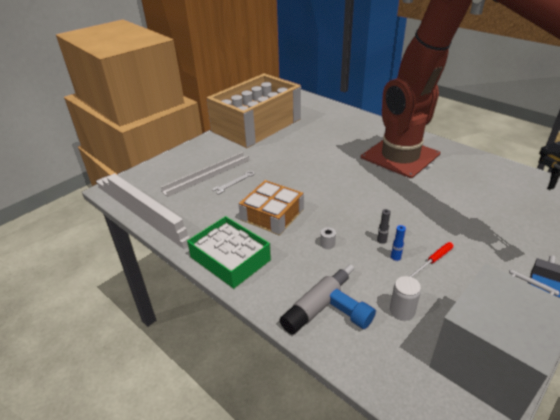

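```bash
python3 - <<'E'
from h import *
np.set_printoptions(precision=1,suppress=True)
for c in('top','scene'):
    m=ctrl.camera_model(c);print({k:v for k,v in m.items() if k!='extrinsics'});E=np.linalg.inv(m['extrinsics']);print(E)
    P=np.load(c+'.npy')
    q=P[(abs(P[...,2]-72)<5)&(P[...,1]<30)&(P[...,1]>-270)&(P[...,0]>450)&(P[...,0]<760)]
    (cx,cy),(w,h),a=cv2.minAreaRect(q[:,:2].astype(np.float32));print(c,'crate',cx,cy,w,h,a,q[:,2].mean(),len(q))
    b=P[(abs(P[...,2])<15)];print('bench z',np.median(b[:,2]))
    for n,(x,y) in dict(a=(505,280),b=(472,205)).items():
        for lo,hi in((108,125),(85,108)):
            q=P[(P[...,2]>lo)&(P[...,2]<hi)&(abs(P[...,0]-x)<45)&(abs(P[...,1]-y)<45)]
            if len(q):print(n,lo,q.mean(0),np.ptp(q,0),len(q))
    q=P[(abs(P[...,2]-50)<4)&(np.hypot(P[...,0]-590,P[...,1]-97)<40)];print('sleeve',q.mean(0),np.ptp(q,0))
E
```

```text
{'fx': 527.4420689873909, 'fy': 527.4420689873909, 'cx': 276.8099600692921, 'cy': 212.58352046615173}
[[  -0.     1.    -0.2  345.1]
 [  -1.    -0.     0.   -56.3]
 [   0.     0.2    1.  1340.1]
 [   0.     0.     0.     1. ]]
top crate 648.2098388671875 -103.5159912109375 265.66845703125 184.7559051513672 12.181742668151855 71.14685746736492 3391
bench z -1.1544428612318143
a 108 [508.5 284.8 113.8] [24.8 26.2 12.2] 103
a 85 [504.9 276.3  95.6] [22.4 12.9 21.5] 28
b 108 [473.2 214.7 113.5] [24.  25.5 12.6] 102
b 85 [468.9 207.2  96. ] [22.  16.8 21.3] 24
sleeve [593.2  98.6  49.5] [46.1 42.9  7.7]
{'fx': 440.4521111696364, 'fy': 440.4521111696364, 'cx': 287.33903385532085, 'cy': 212.27171062764336}
[[  -0.7   -0.5    0.6 1400.1]
 [   0.7   -0.4    0.5  684.2]
 [  -0.     0.8    0.6  914.6]
 [   0.     0.     0.     1. ]]
scene crate 649.6392822265625 -109.52735900878906 279.55987548828125 171.13426208496094 16.925384521484375 71.33159267531254 1451
bench z -0.43956167664975965
a 108 [508.5 286.1 113.6] [24.7 26.9 10.6] 61
a 85 [514.8 288.7  96.6] [20.8 26.1 21.9] 61
b 108 [474.  216.4 113.9] [29.6 25.3 10.2] 56
b 85 [480.  219.3  96.1] [17.2 24.4 22.3] 54
sleeve [593.8 100.7  49.4] [44.2 44.7  7.6]
```

```bash
python3 - <<'E'
from h import *
np.set_printoptions(precision=1,suppress=True)
for c in('top','scene'):
    P=np.load(c+'.npy')
    m=(abs(P[...,2]-72)<4)&(np.hypot(P[...,0]-593,P[...,1]+126)<120)
    n,l,s,_=cv2.connectedComponentsWithStats(m.astype(np.uint8))
    q=P[l==1+s[1:,4].argmax()]
    (cx,cy),(w,h),a=cv2.minAreaRect(q[:,:2].astype(np.float32));print(c,cx,cy,w,h,a,len(q))
im=cv2.imread('pics/top0.png')[165:260,255:350];cv2.imwrite('pics/crate.png',cv2.resize(im,None,fx=6,fy=6,interpolation=2))
E
```

```text
top 598.5121459960938 -128.22171020507812 154.16717529296875 153.7209014892578 10.348525047302246 2963
scene 597.492431640625 -126.23597717285156 158.34864807128906 157.08221435546875 11.358604431152344 1310
```

View pics/crate.png

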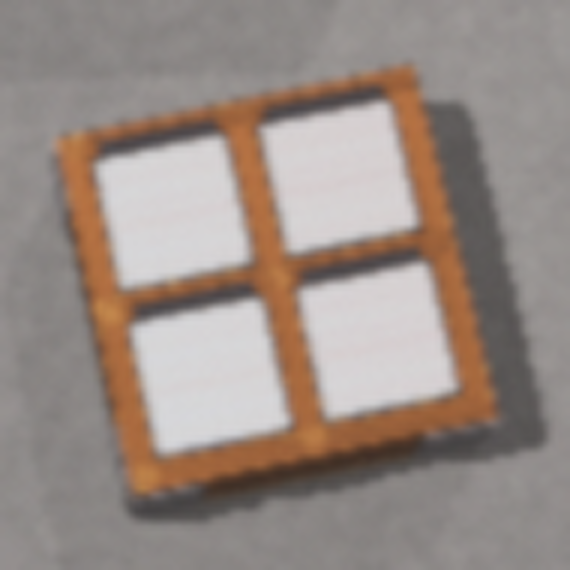

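```bash
cat >> h.py <<'E'
C=np.array([598,-127.]);yaw=np.deg2rad(11)
ex=np.array([np.cos(yaw),np.sin(yaw)]);ey=np.array([-ex[1],ex[0]])
cells={1:(-35,35),2:(-35,-35),3:(35,35),4:(35,-35)}
def cell(i,off=-8): return C+(cells[i][0]+off)*ex+cells[i][1]*ey
def to(p):
    s=ctrl.state();R=np.array(s['eef_rot']);d=np.array(p)-s['ee_pos'];print('tool shift',np.round(R.T@d,1),'closing dir deg',round(np.degrees(np.arctan2(R[1,1],R[0,1])),1),'pos',np.round(s['ee_pos'],1),'F',np.round(s['force'],1))
E
python3 -c "
from h import *
to([*cell(1),130]);print([cell(i).round(1) for i in cells])"
```

```text
tool shift [-545.8 -532.4  111.6] closing dir deg 67.4 pos [249.4 600.2 241.6] F [-0.1  0.3 -0.1]
[array([ 549.1, -100.8]), array([ 562.5, -169.6]), array([617.8, -87.5]), array([ 631.2, -156.2])]
```

jog_arm:
  steps: "0 0 0 0 0 -7;0 0 0 0 0 -7;0 0 0 0 0 -7;0 0 0 0 0 -7;0 0 0 0 0 -7;0 0 0 0 0 0"
  gripper: -1

```text
time_s: 1.2
ee_pos: [249.5, 600.2, 241.6]
eef_rot: [[-0.975, -0.221, -0.0], [-0.221, 0.975, 0.0], [0.0, 0.0, -1.0]]
force: [0.3, -1.2, -0.3]
width: 54.8
gripper_force: 0.0
```

```bash
python3 -c "
from h import *
to([*cell(1),130])"
```

```text
tool shift [-137.3 -749.9  111.5] closing dir deg 102.8 pos [249.5 600.2 241.6] F [ 0.3 -1.2 -0.3]
```

jog_arm:
  steps: "-4.3 -23.5 0 0 0 1.8;-4.3 -23.5 0 0 0 0;-4.3 -23.5 0 0 0 0;-4.3 -23.5 0 0 0 0;-4.3 -23.5 0 0 0 0;-4.3 -23.5 0 0 0 0;-4.3 -23.5 0 0 0 0;-4.3 -23.5 0 0 0 0"

```text
time_s: 1.87
ee_pos: [318.9, 421.0, 241.7]
eef_rot: [[-0.984, -0.18, -0.0], [-0.18, 0.984, 0.0], [-0.0, 0.0, -1.0]]
force: [-0.3, -0.8, -0.5]
width: 4.1
gripper_force: 0.0
```

jog_arm:
  steps: "-4.3 -23.5 0 0 0 0;-4.3 -23.5 0 0 0 0;-4.3 -23.5 0 0 0 0;-4.3 -23.5 0 0 0 0;-4.3 -23.5 0 0 0 0;-4.3 -23.5 0 0 0 0;-4.3 -23.5 0 0 0 0;-4.3 -23.5 0 0 0 0"

```text
time_s: 2.53
ee_pos: [387.4, 242.6, 241.8]
eef_rot: [[-0.984, -0.18, 0.0], [-0.18, 0.984, 0.001], [-0.0, 0.001, -1.0]]
force: [0.7, -0.4, 0.8]
width: 0.3
gripper_force: 0.0
```

jog_arm:
  steps: "-4.3 -23.5 0 0 0 0;-4.3 -23.5 0 0 0 0;-4.3 -23.5 0 0 0 0;-4.3 -23.5 0 0 0 0;-4.3 -23.5 0 0 0 0;-4.3 -23.5 0 0 0 0;-4.3 -23.5 0 0 0 0;-4.3 -23.5 0 0 0 0"

```text
time_s: 3.2
ee_pos: [455.9, 64.1, 241.8]
eef_rot: [[-0.984, -0.18, 0.0], [-0.18, 0.984, 0.001], [-0.001, 0.001, -1.0]]
force: [0.3, 0.3, 0.4]
width: 0.4
gripper_force: 0.0
```

jog_arm:
  steps: "-4.3 -23.5 0 0 0 0;-4.3 -23.5 0 0 0 0;-4.3 -23.5 0 0 0 0;-4.3 -23.5 0 0 0 0;-4.3 -23.5 0 0 0 0;-4.3 -23.5 0 0 0 0;-4.3 -23.5 0 0 0 0;0 0 0 0 0 0"

```text
time_s: 3.87
ee_pos: [516.2, -95.6, 241.9]
eef_rot: [[-0.985, -0.175, 0.001], [-0.175, 0.985, -0.002], [-0.001, -0.002, -1.0]]
force: [-0.5, 0.3, -0.3]
width: 0.3
gripper_force: 0.0
```

```bash
python3 -c "
from h import *
to([*cell(1),96])
im,P=cloud('wrist');np.save('w.npy',P);cv2.imwrite('pics/w1.png',im[:,:,::-1])"
```

```text
tool shift [-31.3 -10.6 146. ] closing dir deg 100.1 pos [516.2 -95.6 241.9] F [-0.5  0.3 -0.3]
```

View pics/w1.png

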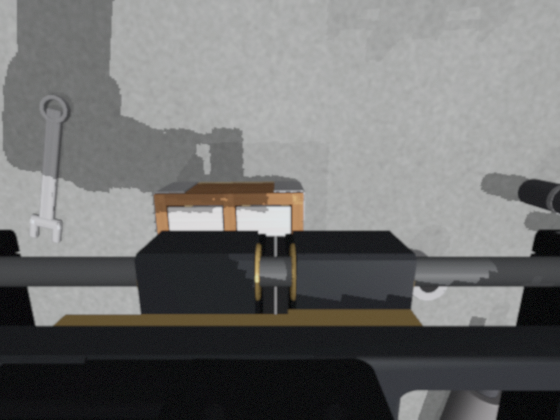

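jog_arm:
  steps: "-15.5 -5.3 0 0 0 0.9;-15.5 -5.3 0 0 0 0;0 0 25 0 0 0;0 0 30 0 0 0;0 0 30 0 0 0;0 0 30 0 0 0;0 0 15 0 0 0;0 0 10 0 0 0"

```text
time_s: 4.58
ee_pos: [546.6, -94.4, 99.4]
eef_rot: [[-0.986, -0.167, -0.003], [-0.167, 0.986, 0.001], [0.003, 0.001, -1.0]]
force: [0.2, -0.2, 0.3]
width: 0.7
gripper_force: 0.0
```

jog_arm:
  steps: "0 0 3 0 0 0;0 0 2 0 0 0;0 0 2 0 0 0;0 0 2 0 0 0;0 0 2 0 0 0;0 0 0 0 0 0"

```text
time_s: 5.08
ee_pos: [548.2, -95.8, 90.9]
eef_rot: [[-0.986, -0.169, 0.001], [-0.169, 0.986, 0.0], [-0.001, 0.0, -1.0]]
force: [-0.2, -0.4, -0.6]
width: 0.2
gripper_force: 0.2
```

```bash
python3 -c "
from h import *
to([*cell(1),91])"
```

```text
tool shift [-0.  -5.1 -0.1] closing dir deg 99.7 pos [548.2 -95.8  90.9] F [-0.2 -0.4 -0.6]
```

jog_arm:
  steps: "0 -5 0 0 0 1.2;0 0 1.5 0 0 0;0 0 1.5 0 0 0;0 0 1.5 0 0 0;0 0 1.5 0 0 0;0 0 0 0 0 0"

```text
time_s: 5.58
ee_pos: [549.0, -100.9, 85.0]
eef_rot: [[-0.989, -0.148, 0.0], [-0.148, 0.989, 0.0], [-0.0, -0.0, -1.0]]
force: [-2.6, -0.6, 6.8]
width: 0.4
gripper_force: 3.6
```

jog_arm:
  steps: "0 0 1.5 0 0 0;0 0 1.5 0 0 0;0 0 1 0 0 0;0 0 0 0 0 0"

```text
time_s: 5.92
ee_pos: [549.3, -101.0, 84.0]
eef_rot: [[-0.989, -0.148, 0.001], [-0.148, 0.989, 0.002], [-0.001, 0.002, -1.0]]
force: [-16.9, 3.1, 43.3]
width: 0.6
gripper_force: 22.8
```

jog_arm:
  steps: "0 0 -10 0 0 0;0 0 -15 0 0 -2.5;0 -20 0 0 0 0;0 -20 0 0 0 0;0 -20 0 0 0 0;0 -10 0 0 0 0;0 0 0 0 0 0"

```text
time_s: 6.5
ee_pos: [561.9, -172.0, 105.5]
eef_rot: [[-0.982, -0.188, -0.0], [-0.188, 0.982, -0.001], [0.0, -0.001, -1.0]]
force: [-0.4, 0.2, -0.1]
width: 0.7
gripper_force: 0.0
```

```bash
python3 -c "
from h import *
to([*cell(2),91])"
```

```text
tool shift [-1.   2.3 14.5] closing dir deg 100.9 pos [ 561.9 -172.   105.5] F [-0.4  0.2 -0.1]
```

jog_arm:
  steps: "-1 2 8 0 0 0;0 0 6 0 0 0;0 0 2 0 0 0;0 0 2 0 0 0;0 0 2 0 0 0;0 0 2 0 0 0;0 0 1.5 0 0 0;0 0 0 0 0 0"

```text
time_s: 7.17
ee_pos: [563.0, -166.3, 84.6]
eef_rot: [[-0.981, -0.192, 0.0], [-0.192, 0.981, 0.003], [-0.001, 0.003, -1.0]]
force: [-13.2, 6.9, 30.3]
width: 0.4
gripper_force: 16.1
```

jog_arm:
  steps: "0 0 -10 0 0 0;0 -3 -15 0 0 0;-20 0 0 0 0 0;-20 0 0 0 0 0;-20 0 0 0 0 0;-10 0 0 0 0 0;0 0 0 0 0 0"

```text
time_s: 7.75
ee_pos: [633.7, -155.5, 106.7]
eef_rot: [[-0.981, -0.194, 0.0], [-0.194, 0.981, -0.0], [-0.0, -0.0, -1.0]]
force: [-0.5, -0.7, -0.2]
width: 0.4
gripper_force: 0.0
```

```bash
python3 -c "
from h import *
to([*cell(4),91])"
```

```text
tool shift [ 2.6 -0.1 15.7] closing dir deg 101.2 pos [ 633.7 -155.5  106.7] F [-0.5 -0.7 -0.2]
```

jog_arm:
  steps: "2 0 9 0 0 0;0 0 6 0 0 0;0 0 2 0 0 0;0 0 2 0 0 0;0 0 2 0 0 0;0 0 2 0 0 0;0 0 1.5 0 0 0;0 0 0 0 0 0"

```text
time_s: 8.42
ee_pos: [629.9, -157.6, 84.4]
eef_rot: [[-0.982, -0.191, 0.0], [-0.191, 0.982, 0.001], [-0.0, 0.001, -1.0]]
force: [-7.9, 1.9, 16.0]
width: 0.3
gripper_force: 9.0
```

jog_arm:
  steps: "0 0 -10 0 0 0;0 0 -15 0 0 0;0 20 0 0 0 0;0 20 0 0 0 0;0 20 0 0 0 0;0 10 0 0 0 0;0 0 0 0 0 0"

```text
time_s: 9.0
ee_pos: [616.9, -85.5, 107.7]
eef_rot: [[-0.981, -0.195, 0.0], [-0.195, 0.981, 0.001], [-0.0, 0.001, -1.0]]
force: [0.5, -0.2, -0.8]
width: 0.4
gripper_force: 0.0
```

```bash
python3 -c "
from h import *
to([*cell(3),91])"
```

```text
tool shift [-0.5 -2.2 16.7] closing dir deg 101.2 pos [616.9 -85.5 107.7] F [ 0.5 -0.2 -0.8]
```

jog_arm:
  steps: "0 -2 10 0 0 0;0 0 6 0 0 0;0 0 2 0 0 0;0 0 2 0 0 0;0 0 2 0 0 0;0 0 2 0 0 0;0 0 1.5 0 0 0;0 0 0 0 0 0"

```text
time_s: 9.67
ee_pos: [617.0, -90.6, 81.8]
eef_rot: [[-0.982, -0.191, -0.0], [-0.191, 0.982, -0.0], [0.0, -0.0, -1.0]]
force: [-0.2, -1.0, -0.2]
width: 0.2
gripper_force: 0.3
```

jog_arm:
  steps: "0 0 3 0 0 0;0 0 3 0 0 0;0 0 3 0 0 0;0 0 3 0 0 0;0 0 3 0 0 0;0 0 3 0 0 0;0 0 0 0 0 0"

```text
time_s: 10.25
ee_pos: [616.7, -90.4, 63.3]
eef_rot: [[-0.981, -0.191, -0.001], [-0.191, 0.981, -0.0], [0.001, 0.0, -1.0]]
force: [-0.7, 0.2, 1.1]
width: 0.3
gripper_force: 0.3
```

jog_arm:
  steps: "0 0 -10 0 0 0;0 0 -20 0 0 0;0 0 -25 0 0 0;0 0 -25 0 0 0;0 0 -25 0 0 0;0 0 -25 0 0 0;0 0 -20 0 0 0;0 0 0 0 0 0"

```text
time_s: 10.92
ee_pos: [619.1, -91.3, 219.7]
eef_rot: [[-0.982, -0.191, 0.007], [-0.191, 0.982, 0.0], [-0.007, -0.001, -1.0]]
force: [0.7, 0.3, 0.3]
width: 0.4
gripper_force: 0.0
```

jog_arm:
  steps: "5.9 23.4 0 0 0 0;5.9 23.4 0 0 0 0;5.9 23.4 0 0 0 0;5.9 23.4 0 0 0 0;5.9 23.4 0 0 0 0;5.9 23.4 0 0 0 0;5.9 23.4 0 0 0 0;5.9 23.4 0 0 0 0"
  gripper: 0.15

```text
time_s: 11.58
ee_pos: [534.2, 85.0, 214.5]
eef_rot: [[-0.982, -0.191, 0.0], [-0.191, 0.982, 0.0], [-0.0, 0.0, -1.0]]
force: [0.6, 0.0, -0.4]
width: 44.9
gripper_force: 0.0
```

jog_arm:
  steps: "5.9 23.4 0 0 0 0;5.9 23.4 0 0 0 0;5.9 23.4 0 0 0 0;5.9 23.4 0 0 0 0;5.9 23.4 0 0 0 0;0 0 0 0 0 0;0 0 0 0 0 0"

```text
time_s: 12.17
ee_pos: [483.0, 194.5, 214.3]
eef_rot: [[-0.981, -0.194, 0.0], [-0.194, 0.981, 0.0], [-0.0, 0.0, -1.0]]
force: [-0.4, -0.4, 0.1]
width: 49.4
gripper_force: 0.0
```

```bash
python3 -c "
from h import *
to([473.7,215,95])
im,P=cloud('wrist');cv2.imwrite('pics/w2.png',im[:,:,::-1])
for hi in (125,):
  q=P[(P[...,2]>90)&(P[...,2]<hi)&(abs(P[...,0]-474)<35)&(abs(P[...,1]-215)<35)]
  print(len(q),q.mean(0) if len(q) else 0,np.ptp(q,0) if len(q) else 0, np.percentile(q,[1,99],axis=0) if len(q) else 0)
"
```

```text
tool shift [  5.2  21.9 119.3] closing dir deg 101.2 pos [483.  194.5 214.3] F [-0.4 -0.4  0.1]
967 [469.30976108 213.38906544 112.04973698] [25.66835054 25.45887971 25.92151537] [[458.11991429 201.67564085  91.36959745]
 [482.75090666 226.01299591 115.595111  ]]
```

View pics/w2.png

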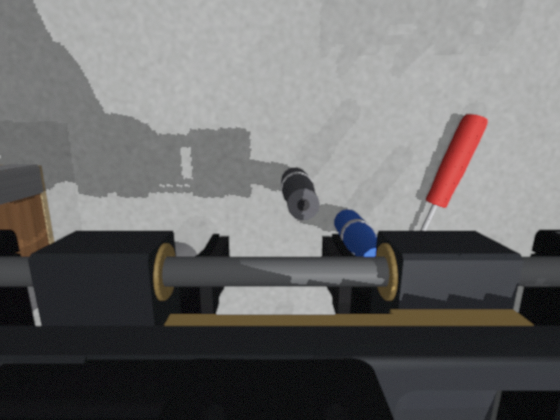

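jog_arm:
  steps: "3.5 11 0 0 0 0;3.4 10.7 0 0 0 0;0 0 20 0 0 0;0 0 25 0 0 0;0 0 20 0 0 0;0 0 0 0 0 0"

```text
time_s: 12.72
ee_pos: [470.3, 212.8, 145.5]
eef_rot: [[-0.981, -0.191, -0.005], [-0.191, 0.981, -0.003], [0.005, -0.002, -1.0]]
force: [-0.7, -0.4, -0.1]
width: 49.9
gripper_force: 0.0
```

```bash
python3 -c "
from h import *
to([472,214.5,95])"
```

```text
tool shift [-2.3  1.5 50.5] closing dir deg 101.0 pos [470.3 212.8 145.5] F [-0.7 -0.4 -0.1]
```

jog_arm:
  steps: "-2 1.5 0 0 0 0;0 0 10 0 0 0;0 0 10 0 0 0;0 0 10 0 0 0;0 0 10 0 0 0;0 0 7 0 0 0;0 0 3 0 0 0;0 0 0 0 0 0"

```text
time_s: 13.38
ee_pos: [473.9, 214.9, 98.1]
eef_rot: [[-0.982, -0.191, -0.001], [-0.191, 0.982, -0.001], [0.001, -0.001, -1.0]]
force: [-0.5, -0.2, 0.6]
width: 50.0
gripper_force: 0.0
```

```bash
python3 -c "
from h import *
to([472,214.5,95])"
```

```text
tool shift [ 1.9 -0.   3.1] closing dir deg 101.0 pos [473.9 214.9  98.1] F [-0.5 -0.2  0.6]
```

jog_arm:
  steps: "0 0 0 0 0 0;0 0 0 0 0 0;0 0 0 0 0 0;0 0 0 0 0 0;0 0 0 0 0 0;0 0 0 0 0 0"
  gripper: -1
  force: 30

```text
time_s: 13.88
ee_pos: [474.5, 215.3, 99.4]
eef_rot: [[-0.982, -0.191, 0.0], [-0.191, 0.982, 0.0], [-0.0, 0.0, -1.0]]
force: [-1.1, -1.1, 1.5]
width: 25.2
gripper_force: 30.0
```

jog_arm:
  steps: "0 0 -5 0 0 0;0 0 -10 0 0 0;0 0 -15 0 0 0;0 0 -20 0 0 0;0 0 -20 0 0 0;0 0 -20 0 0 0;0 0 -20 0 0 0;0 0 -10 0 0 0"

```text
time_s: 14.55
ee_pos: [475.0, 215.4, 222.0]
eef_rot: [[-0.982, -0.191, 0.002], [-0.191, 0.982, 0.002], [-0.003, 0.001, -1.0]]
force: [0.8, -0.3, -3.5]
width: 25.2
gripper_force: 30.0
```

```bash
python3 -c "
from h import *
to([*cell(3,-5),200])"
```

```text
tool shift [ -85.3 -324.6   21.8] closing dir deg 101.0 pos [475.  215.4 222. ] F [ 0.8 -0.3 -3.5]
```

jog_arm:
  steps: "-2.6 -10 0 0 0 0;-5.2 -20 0 0 0 0;-5.2 -20 0 0 0 0;-5.2 -20 0 0 0 0;-5.2 -20 0 0 0 0;-5.2 -20 0 0 0 0;-5.2 -20 0 0 0 0;-5.2 -20 0 0 0 0"

```text
time_s: 15.22
ee_pos: [541.1, 73.4, 217.8]
eef_rot: [[-0.982, -0.191, -0.002], [-0.191, 0.982, -0.001], [0.002, -0.001, -1.0]]
force: [0.2, 0.2, -4.1]
width: 25.3
gripper_force: 30.0
```

jog_arm:
  steps: "-5.2 -20 0 0 0 0;-5.2 -20 0 0 0 0;-5.2 -20 0 0 0 0;-5.2 -20 0 0 0 0;-5.2 -20 0 0 0 0;-5.2 -20 0 0 0 0;-5.2 -20 0 0 0 0;-2.6 -10 0 0 0 0"

```text
time_s: 15.88
ee_pos: [608.1, -68.1, 217.8]
eef_rot: [[-0.982, -0.188, -0.002], [-0.188, 0.982, -0.002], [0.002, -0.002, -1.0]]
force: [0.1, -0.1, -3.8]
width: 24.9
gripper_force: 30.0
```

jog_arm:
  steps: "-2.6 -10 0 0 0 0;0 -7 0 0 0 0;0 0 0 0 0 0;0 0 0 0 0 0"

```text
time_s: 16.22
ee_pos: [613.8, -80.1, 218.8]
eef_rot: [[-0.981, -0.191, -0.001], [-0.191, 0.981, 0.0], [0.001, 0.0, -1.0]]
force: [-0.3, 0.3, -4.0]
width: 25.1
gripper_force: 30.0
```

```bash
python3 -c "
from h import *
to([*cell(3,-5),200])
im,P=cloud('scene')
c=cell(3,-5);print(c)
for lo,hi in((115,140),(140,165),(165,183),(185,205)):
  q=P[(P[...,2]>lo)&(P[...,2]<hi)&(np.hypot(P[...,0]-c[0],P[...,1]-c[1])<40)]
  print(lo,len(q),q.mean(0).round(1) if len(q) else 0)
cv2.imwrite('pics/s2.png',cv2.resize(im[60:260,180:400,::-1],None,fx=3,fy=3))
"
```

```text
tool shift [-5.5 -8.  18.8] closing dir deg 101.0 pos [613.8 -80.1 218.8] F [-0.3  0.3 -4. ]
[620.77050067 -86.91877872]
115 59 [617.1 -72.4 129.3]
140 67 [619.4 -71.7 152.3]
165 57 [618.5 -72.1 174.2]
185 55 [619.  -75.1 195.6]
```

View pics/s2.png

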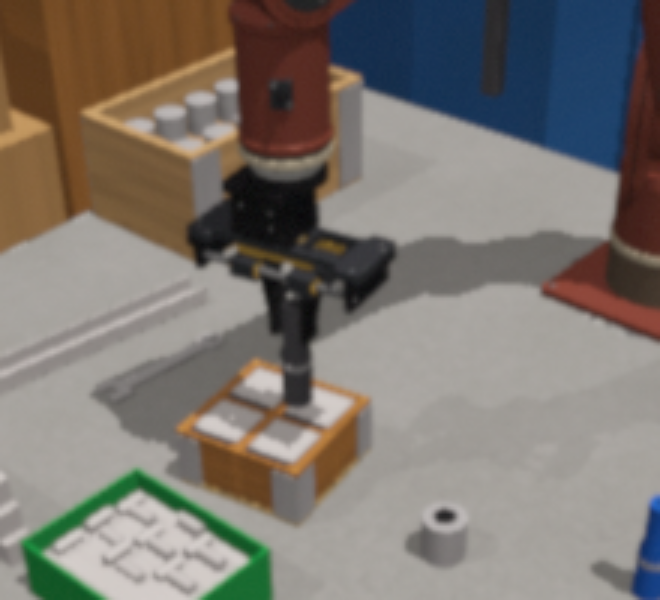

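jog_arm:
  steps: "-3.5 -4 0 0 0 0;-3.5 -4 0 0 0 0;0 0 10 0 0 0;0 0 10 0 0 0;0 0 10 0 0 0;0 0 5 0 0 0;0 0 0 0 0 0;0 0 0 0 0 0"

```text
time_s: 16.93
ee_pos: [622.2, -86.9, 183.5]
eef_rot: [[-0.981, -0.191, -0.001], [-0.191, 0.982, -0.0], [0.001, 0.0, -1.0]]
force: [-0.2, 0.5, -3.9]
width: 25.3
gripper_force: 30.0
```

```bash
python3 -c "
from h import *
to([*cell(3,-5),107])
im,P=cloud('scene')
c=cell(3,-5)
for lo,hi in((85,110),(110,125),(125,145)):
  q=P[(P[...,2]>lo)&(P[...,2]<hi)&(np.hypot(P[...,0]-c[0],P[...,1]-c[1])<40)]
  print(lo,len(q),q.mean(0).round(1) if len(q) else 0)
"
```

```text
tool shift [ 1.3  0.2 76.5] closing dir deg 101.0 pos [622.2 -86.9 183.5] F [-0.2  0.5 -3.9]
85 65 [627.3 -79.5  97.2]
110 40 [626.9 -78.5 117.3]
125 53 [626.5 -78.2 135. ]
```

jog_arm:
  steps: "0 0 4 0 0 0;0 0 4 0 0 0;0 0 4 0 0 0;0 0 3 0 0 0;0 0 3 0 0 0;0 0 3 0 0 0;0 0 3 0 0 0;0 0 0 0 0 0"

```text
time_s: 17.65
ee_pos: [622.2, -87.0, 159.4]
eef_rot: [[-0.982, -0.191, -0.001], [-0.191, 0.982, -0.0], [0.001, 0.0, -1.0]]
force: [-0.4, -0.2, -3.9]
width: 25.4
gripper_force: 30.0
```

jog_arm:
  steps: "0 0 3 0 0 0;0 0 3 0 0 0;0 0 3 0 0 0;0 0 3 0 0 0;0 0 3 0 0 0;0 0 3 0 0 0;0 0 3 0 0 0;0 0 0 0 0 0"

```text
time_s: 18.32
ee_pos: [622.1, -87.0, 138.2]
eef_rot: [[-0.982, -0.191, -0.001], [-0.191, 0.982, -0.0], [0.001, 0.0, -1.0]]
force: [-0.7, -0.2, -3.0]
width: 24.8
gripper_force: 30.0
```

Foot is about 33 mm in and moving freely.

jog_arm:
  steps: "0 0 3 0 0 0;0 0 3 0 0 0;0 0 3 0 0 0;0 0 3 0 0 0;0 0 3 0 0 0;0 0 3 0 0 0;0 0 3 0 0 0;0 0 0 0 0 0"

```text
time_s: 18.98
ee_pos: [622.1, -86.9, 117.3]
eef_rot: [[-0.982, -0.191, -0.001], [-0.191, 0.982, -0.0], [0.001, 0.0, -1.0]]
force: [-0.4, -0.9, -4.6]
width: 25.2
gripper_force: 30.0
```

jog_arm:
  steps: "0 0 1.5 0 0 0;0 0 1.5 0 0 0;0 0 1.5 0 0 0;0 0 1 0 0 0;0 0 1 0 0 0;0 0 0 0 0 0"

```text
time_s: 19.48
ee_pos: [622.4, -87.0, 111.4]
eef_rot: [[-0.982, -0.191, -0.0], [-0.191, 0.982, -0.0], [0.0, -0.0, -1.0]]
force: [-0.6, 0.6, -4.3]
width: 25.1
gripper_force: 30.0
```

jog_arm:
  steps: "0 0 1 0 0 0;0 0 1 0 0 0;0 0 1 0 0 0;0 0 0.5 0 0 0;0 0 0 0 0 0"

```text
time_s: 19.9
ee_pos: [622.4, -87.0, 107.9]
eef_rot: [[-0.982, -0.191, -0.0], [-0.191, 0.982, -0.0], [0.0, -0.0, -1.0]]
force: [-0.3, -0.7, -3.5]
width: 25.4
gripper_force: 30.0
```

jog_arm:
  steps: "0 0 0.5 0 0 0;0 0 0.5 0 0 0;0 0 0 0 0 0"

```text
time_s: 20.15
ee_pos: [622.8, -87.0, 107.5]
eef_rot: [[-0.982, -0.191, 0.001], [-0.191, 0.982, 0.0], [-0.001, -0.0, -1.0]]
force: [-1.3, -1.2, 0.3]
width: 25.0
gripper_force: 30.0
```

jog_arm:
  steps: "0 0 0 0 0 0;0 0 0 0 0 0;0 0 0 0 0 0;0 0 0 0 0 0"
  gripper: 0.1

```text
time_s: 20.48
ee_pos: [622.8, -87.0, 107.3]
eef_rot: [[-0.981, -0.192, 0.001], [-0.192, 0.981, -0.0], [-0.001, -0.0, -1.0]]
force: [0.0, 0.3, -0.8]
width: 43.0
gripper_force: 0.0
```

jog_arm:
  steps: "0 0 -4 0 0 0;0 0 -8 0 0 0;0 0 -15 0 0 0;0 0 -20 0 0 0;0 0 -25 0 0 0;0 0 -25 0 0 0;0 0 -20 0 0 0;0 0 0 0 0 0"

```text
time_s: 21.15
ee_pos: [624.5, -87.8, 229.6]
eef_rot: [[-0.982, -0.191, 0.007], [-0.191, 0.982, -0.0], [-0.007, -0.001, -1.0]]
force: [0.9, -1.1, 0.7]
width: 47.8
gripper_force: 0.0
```

jog_arm:
  steps: "15 0 0 0 0 0;20 0 0 0 0 0;25 0 0 0 0 0;25 0 0 0 0 0;20 0 0 0 0 0;15 0 0 0 0 0;0 0 0 0 0 0"

```text
time_s: 21.73
ee_pos: [502.4, -111.2, 224.5]
eef_rot: [[-0.982, -0.189, 0.0], [-0.189, 0.982, 0.001], [-0.0, 0.001, -1.0]]
force: [0.7, -0.4, -0.2]
width: 48.0
gripper_force: 0.0
```

```bash
python3 -c "
from h import *
im,P=cloud('scene')
c=cell(3,-5)
for lo,hi in((80,100),(100,115),(115,135)):
  q=P[(P[...,2]>lo)&(P[...,2]<hi)&(np.hypot(P[...,0]-c[0],P[...,1]-c[1])<40)]
  print(lo,len(q),q.mean(0).round(1) if len(q) else 0,q.max(0).round(1) if len(q) else 0)
cv2.imwrite('pics/s3.png',cv2.resize(im[100:300,180:400,::-1],None,fx=3,fy=3))
"
```

```text
80 44 [624.9 -80.3  89.8] [633.5 -72.8  99.1]
100 32 [625.9 -80.7 107.5] [632.7 -73.6 114.2]
115 47 [620.4 -85.2 121.1] [634.4 -72.8 124.8]
```

View pics/s3.png

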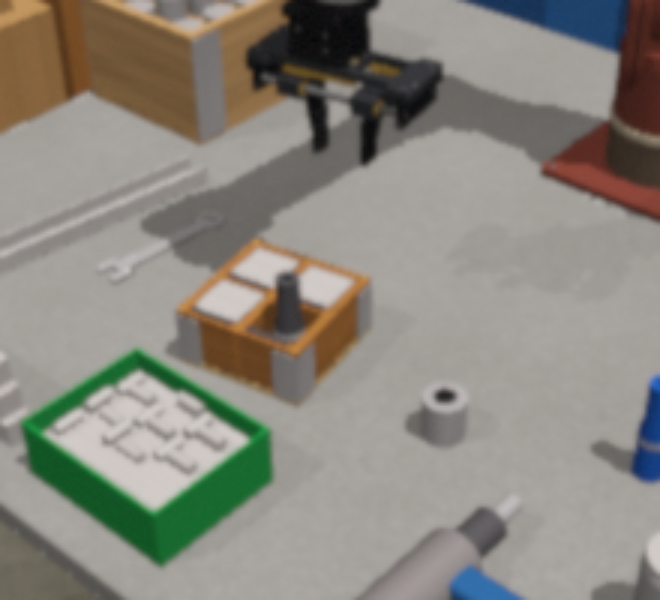

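The picture shows the nosepiece standing upright in the far-left compartment, around (288,305). Its top is at about 123 mm, the other flaps are shut, and the gripper is clear.

```bash
python3 -c "
from bench import ctrl
print(ctrl.job_done())"
```

```text
the job is handed in; nothing more can be done
None
```

I pressed all four flaps and only flap3 swung well in. The nosepiece now stands upright, neck up, on the floor of cell3 (far left), and the job was handed in after about 22 s with no verdict returned.

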